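# Lock the scissor sharpener's plate for a lap change

### The arm

A 6-joint arm with a two-finger parallel gripper is mounted at the origin on a cart in front of the work surface, level with it; the furniture and walls round the work are solid. World frame = base frame: x ahead of the robot, y to its left, z up, the work surface at z = 0. Lengths are in m, angles in rad, forces in N, time in s.
With the tool pointing down it reaches from about 0.3 to 0.875 m from the base axis. Payload 6.4 kg.
Tool frame: the origin (TCP) lies at the very end of the fingers, on their centre line; the grasp point (between the pads) lies 19 mm behind it (ctrl.tcp_to_grasp is the distance from the TCP to the grasp point, in m); z points along the fingers, y is the line along which they close (so a half turn about z gives the same grasp; the last joint's range is limited). The gripper opens to 85 mm and grips with 20 to 120 N. Pads are 22 mm wide; open, the fingers measure 114 mm over their backs; the gripper's body (76 mm by 85 mm) begins 54 mm behind the grasp point. The pads swing forward as they close: fully open they stand 13 mm farther back than shut.
Start: joints at [-1.502, 0.181, 1.607, -0, 1.354, -0.206], TCP at [0.156, -0.553, 0.211] pointing down, gripper open.
Joint ranges: [-2.99, 2.99], [-0.89, 2.07], [0.3, 2.58], [-1.14, 4.28], [0, 2.63], [-3.12, 3.12]. Speed limits (rad/s): [2.57, 2.57, 3.01, 3.14, 3.14, 3.14].

### API

Orientations are given as a unit quaternion [w, x, y, z].
In Python, from workcell import ctrl gives the robot as it stands. The module is installed in compiled form; this text tells all that it offers.
- The arm moves only by the tool arm_command, never from a script. Its argument "plan" is a list of rows, each an object of numbers: "dx", "dy", "dz": the shift along the world's x, y, z in m; "ax", "ay", "az": the turn, a rotation vector about the world's x, y, z in rad; "claw": the closure in counts, from 0 (fully open) to 255 (shut). A call has 1 to 12 rows; each row is the pose to reach, as a shift and turn from the pose commanded when the call began; what a row does not reach only later rows make up. A row lasts 1/12 s, in which the tool goes at most 41.7 mm and 7.16 degrees, less where a joint would pass 70% of its speed; a pose out of reach is approached as far as the arm can. A call with a gripper value outside its range is refused whole. The fingers move at their own pace and stop on an object; "grip_force" is the grip in N (left out, the last holds). Time passes only in rows, so rows that repeat a pose let the fingers close. It gives the time, the measured TCP pose, the force, the opening and the grip force at its end, in the units of the state.
- ctrl.get_state(): the state, without advancing time (a new reading comes with each control period).
- ctrl.snapshot(name): name is "scene" or "top"; returns a dict with "color" (480x640x3 uint8, red, green, blue), "camera_matrix" (3x3 intrinsics, pixels), "R" (3x3) and "t" (3): a world point X has camera coordinates R X + t. Camera axes: x right, y down, z forward; pixel columns grow to the right and rows downward; lengths in m; the calibration is good to about 2 mm. A picture is of the moment at which its call begins. There is no depth.
- ctrl.close_job(): hands the job in; it is judged then, once.
Trained networks look in the newest picture that a camera, given by its name, has taken for a name from the list of things; names that differ only in an ending like _2 or _b are one class to them, and where a whole thing is asked for, a point or a joint stands for the part that bears it (a point fixed in the world has none). Each returns a list of dicts, best first, with "p" (0 to 1); they miss things now and then, are a little off and sometimes report something else, mostly with a low value. They report only what shows in the picture. A call takes as long as a camera call.
- ctrl.regions_of(query, camera): "region" (480x640 bool, what is visible of it) and "centre" ([row, column] in pixels, amid what is visible of it).
- ctrl.landmark_of(query, camera): "centre" ([row, column] in pixels: a listed point, or the origin of a listed thing).
The state is a dict: "clock": time; "joint_pos": joint angles; "qd": joint speeds; "tau": joint torques, N m; "tool_pos": TCP position; "orientation": TCP orientation; "contact_force": force on the tool from outside, world axes, zero at the start; "wrist_torque": the same for the moment, N m; "finger_gap": opening from 0.0 (shut) to 1.0 (fully open); "grip_force": force on a finger pad.
Only numpy, scipy, OpenCV 4.12 (cv2) and the standard library are available. Lean on these libraries where they do the work, as an engineer would, in place of code of your own. Each camera call takes 0.05 s, during which the arm holds its last target. There are 200 camera calls.

### The job

The scissor sharpener is to get a fresh honing lap, so its bare metal plate must first be locked against turning. Press the raised end of the red power rocker to switch the machine off, then push the brass drive peg round until the slot in the plate's rim lines up with the locking bar, then push the bar by its red thumb pad through the slot until it is fully home. Only touch and push gently, with the fingertips or the outside of the fingers: grip nothing, and leave the scissors and the hair clip behind the machine lying where they are.

Things in the scene. Friction and masses are not known exactly. Their poses are not given: they have to be found in the camera images.
- sharpener: Flat-hone sharpener, fixed: white box 150 x 310 mm, 54 high, black deck at 57. Origin: centre of its underside. x to its back (away from the robot), y along its length to the plate end (left), z up. In this frame (mm): plate axis (0, 78); bar along x = 0; steel guide bridge over the bar, 36 wide, y -20 to 4, top 81; grey dial (unused, 28 wide, top 70) at (48, -85); rocker pivot (-43, -106).
- carrier_plate (a joint): Angle of the bare metal plate (slotted disc), rad, counter-clockwise from above positive, no stops; 0 or any whole turn = slot in line with the bar. Disc of 130 mm diameter, underside 61 mm and top 73 mm above the worktop. Turns both ways with light friction (1 to 2 N at the peg), stays where left. In its centre a flange 44 mm across and a spindle with nut, 18 mm tall.
- plate_hub (a point): The plate's axis at the height of its top face (73 mm above the worktop). Keep clear round about: left of the sharpener (y above 0, from x = 0.42 on) stands a dark drawer chest 135 mm high with things up to 240 mm high on it; over x = 0.64 and beyond hangs a wall shelf, its underside 0.48 m above the worktop.
- slot_mouth (a point): Middle of the slot's mouth on the plate's outer edge, at the height of its top face, 65 mm from the axis. The slot is cut right through the plate from the edge inwards, 15 mm wide and 33 mm long, its mouth flared to 21 mm; a yellow line on the plate points at it from the flange.
- drive_peg (a point): Top centre of the brass drive peg that stands upright on the plate, 42 mm from the axis, exactly opposite the slot; 14 mm diameter, 22 mm tall (top 95 mm above the worktop). Push its side to turn the plate.
- lock_bar (a joint): Travel of the locking bar to the plate, along the sharpener's +y, m: 0 = drawn back (nose 6 mm short of the plate), 0.034 = fully home at a rigid stop. About 2 N friction, no spring, stays where left. Steel, 11 mm wide, 10 high, level with the plate; its 6 mm nose enters and centres the slot if that is up to 6 mm off, else it strikes the plate's edge.
- bar_pad (a point): Middle of the outer face (the face away from the plate) of the bar's red thumb pad, an upright plate 34 mm wide, 10 mm thick, from height 65 to 89 mm. This face is pushed along the sharpener's +y. The deck behind it is clear.
- dock (a point): Fixed point on the sharpener where the bar's line meets the plate's outer edge, at the height of the plate's top face: the slot's mouth belongs here.
- power_rocker (a joint): Tilt of the red power rocker at the front right of the deck, rad: 0 = on (right half, away from the plate, raised), 0.36 = off (that half pressed fully down, level, top 69 mm above the worktop). Takes 2 to 4 N, stays where left. Rocks about the sharpener's x axis. Each half is 26 mm wide, 27 long, in a black bezel 36 x 62 mm, rim 64 mm high.
- rocker_high_end (a point): Point on the top face of the rocker's right half, 15 mm from the pivot: press here, straight down about 6 mm.
- thinning_scissors: All-steel scissors 208 x 60 x 8 mm lying loose behind the sharpener. Origin: middle of the underside. Leave them.
- clip_lime: Lime green hair clip, 104 x 18 x 15 mm, lying loose behind the plate end of the sharpener. Origin: middle of the underside. Leave it.

How it is judged:
On the way, in this order (a step that is already met when the one before it is completed fails the run):
1. the power rocker is pressed to off (value of joint power_rocker above 0.3 rad), for 0.2 s.
2. with the power off and the bar still drawn back, the plate's slot stands in line with the bar (value of joint power_rocker above 0.3 rad and horizontal distance between slot_mouth and dock below 0.007 m and value of joint lock_bar below 0.012 m), for 0.2 s.
At the end, for the whole second after the job is handed in: The rocker is down at off (over 0.30 rad), the slot's mouth is within 7 mm of the bar's line at the plate's edge, and the bar stands in the slot, within 3 mm of its stop (over 31 mm of travel), everything at rest (value of joint power_rocker above 0.3 rad and horizontal distance between slot_mouth and dock below 0.007 m and value of joint lock_bar above 0.031 m and velocity of joint lock_bar below 0.005 m/s and velocity of joint carrier_plate between -0.05 and 0.05 rad/s); the robot touches nothing.
It fails at once if the steel scissors or the lime clip are moved more than 25 mm or lifted (distance of any of thinning_scissors, clip_lime from where it was at the start of the episode above 0.025 m).
It fails at once if the plate or its peg is gripped or pushed hard (over 38 N) (contact force between the fingers and carrier_plate above 38 N).
It fails at once if the bar or its pad is gripped or rammed (over 38 N) (contact force between the fingers and lock_bar above 38 N).
It also fails if it takes over 56 s, if anything falls off the work surface, if the arm or the gripper's body presses on something with over 40 N, if the wrist force passes 120 N, or if a joint passes its speed limit or range.

## Working session

There is one attempt and no reset: what is moved stays moved. The work goes in short steps, Python scripts to look and compute and a tool call to move; the robot and the scene stay as the last step left them, time stands still between calls to the robot, and variables do not carry over. Pictures are saved under pics/ and viewed, at most 13 in all, crops included, and the job is handed in when it is done.

Besides the shell and the picture viewer there is one more tool, called after "Request:" by a JSON object that holds its "name" and its "arguments". arm_command: Moves the arm, as the interface text tells. Its arguments: {"type":"object","properties":{"plan":{"type":"array"},"grip_force":{"type":"number"}},"required":["plan"]}

```bash
mkdir -p pics; cat > h.py <<'E'
from workcell import ctrl
import numpy as np, cv2
def ray(s,px):
    K,R,t=[np.array(s[k],float) for k in("camera_matrix","R","t")]
    d=R.T@np.linalg.solve(K,[px[1],px[0],1]); return -R.T@t,d
def atz(s,px,z):
    o,d=ray(s,px); return o+d*(z-o[2])/d[2]
def proj(s,X):
    p=np.array(s["camera_matrix"])@(np.array(s["R"])@np.array(X)+np.array(s["t"])); return p[1]/p[2],p[0]/p[2]
Z=dict(plate_hub=.073,slot_mouth=.073,drive_peg=.095,bar_pad=.077,dock=.073,rocker_high_end=.072,sharpener=0,thinning_scissors=0,clip_lime=0)
def look(cams=("top","scene"),names=Z):
    for c in cams:
        s=ctrl.snapshot(c)
        for n in names:
            for r in ctrl.landmark_of(n,c)[:2]:
                print(c,n,np.round(r["centre"],1),round(r["p"],2),np.round(atz(s,r["centre"],Z[n]),4)[:2])
    
E
python3 - <<'E'
from h import *
look()
for c in("top","scene"):
    s=ctrl.snapshot(c); cv2.imwrite(f"pics/{c}0.png",s["color"][:,:,::-1])
    print(c,-np.array(s["R"]).T@s["t"])
print(ctrl.get_state())
E
```

```text
top plate_hub [271.4 276.6] 0.83 [ 0.5202 -0.1497]
top slot_mouth [308.9 290.7] 0.9 [ 0.4541 -0.1768]
top slot_mouth [275.9 274.5] 0.36 [ 0.5121 -0.1462]
top drive_peg [248.7 267.2] 0.59 [ 0.5585 -0.1343]
top bar_pad [258.8 355.4] 0.81 [ 0.5449 -0.2905]
top dock [268.8 314.2] 0.63 [ 0.526  -0.2171]
top rocker_high_end [280.1 388.3] 0.85 [ 0.5082 -0.3497]
top sharpener [268.7 323.4] 0.65 [ 0.5312 -0.233 ]
top thinning_scissors [197.4 335.4] 0.88 [ 0.6728 -0.2544]
top clip_lime [207.8 251.7] 0.57 [ 0.6494 -0.089 ]
scene plate_hub [239.1 257.1] 0.56 [ 0.5173 -0.1445]
scene slot_mouth [267.3 230.2] 0.6 [ 0.4563 -0.1748]
scene drive_peg [216.1 278.8] 0.81 [ 0.5596 -0.1387]
scene bar_pad [296.8 326.3] 0.92 [ 0.5405 -0.2978]
scene dock [265.9 287.2] 0.58 [ 0.527  -0.2164]
scene sharpener [302.6 296.5] 0.8 [ 0.5333 -0.2303]
scene thinning_scissors [278.5 377.7] 0.96 [ 0.6682 -0.2576]
scene clip_lime [221.9 311. ] 0.82 [ 0.6505 -0.0889]
top [ 0.47062023 -0.24025611  0.93863369]
scene [ 0.24627738 -0.70945191  0.6787338 ]
{'clock': 1.1, 'joint_pos': array([-1.50230163e+00,  1.80790632e-01,  1.60695559e+00, -1.59462412e-05,
        1.35381033e+00, -2.06293828e-01]), 'qd': array([-5.38662650e-04, -1.93849060e-04,  1.33767549e-03,  4.90440258e-04,
       -9.08827048e-05, -3.42723186e-04]), 'tau': array([-1.00998018e-04, -4.44845688e+01, -3.51690745e+01, -3.27555636e-04,
        5.92041488e-04, -3.52638597e-05]), 'tool_pos': array([ 0.15603987, -0.55345739,  0.21081523]), 'orientation': array([ 1.74755556e-05,  9.90576012e-01,  1.36964101e-01, -9.01067278e-06]), 'contact_force': array([-0.19662239, -0.04463311,  0.88114578]), 'wrist_torque': array([ 0.03691151,  0.01524461, -0.05951174]), 'grip_force': 0.0, 'finger_gap': 1.0020336668979972}
```

View pics/top0.png

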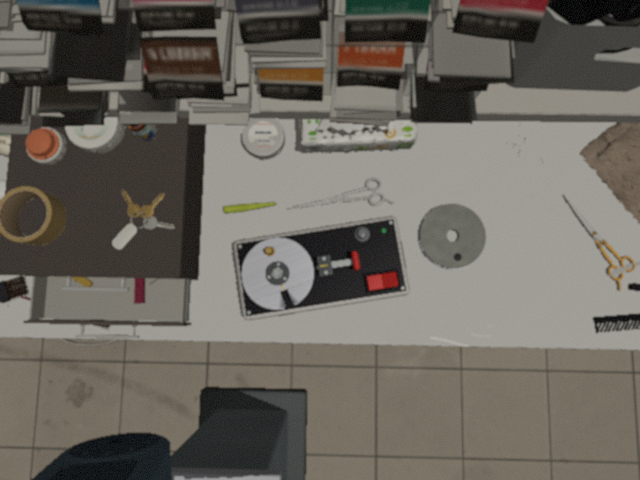

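View pics/scene0.png

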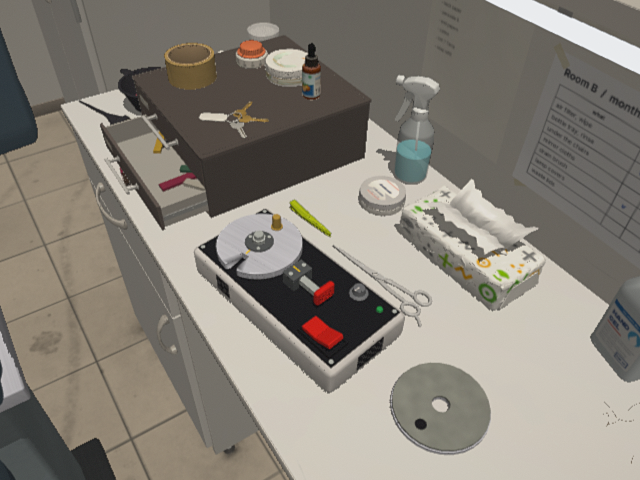

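The top view shows the sharpener tilted about 9°, with its plate at (276,271), rocker at (383,281) and red pad at (355,259). The slot points to the front at (290,305) and the peg sits at the back at (268,250). The scene view agrees, so the plate needs about +75°.

```bash
python3 - <<'E'
from h import *
from scipy.optimize import least_squares
P=dict(hub=((0,.078),[(.5202,-.1497),(.5173,-.1445)]),dock=((0,.013),[(.526,-.2171),(.527,-.2164)]),o=((0,0),[(.5312,-.233),(.5333,-.2303)]),r=((-.043,-.121),[(.5082,-.3497)]))
T=lambda v,p:np.array([v[0]+np.cos(v[2])*p[0]-np.sin(v[2])*p[1],v[1]+np.sin(v[2])*p[0]+np.cos(v[2])*p[1]])
f=lambda v:np.concatenate([T(v,a)-m for a,l in P.values() for m in l]+[[np.cos(v[2])*(p[0]-v[0])+np.sin(v[2])*(p[1]-v[1])] for p in((.5449,-.2905),(.5405,-.2978))])
r=least_squares(f,[.53,-.23,.16]);v=r.x;print(v,np.degrees(v[2]),np.round(r.fun*1e3,1))
for n,p in dict(hub=(0,.078),press=(-.043,-.125),dock=(0,.013)).items(): print(n,T(v,p).round(4))
h=T(v,(0,.078))
for n,p in dict(slot=(.4552,-.1758),peg=(.559,-.1365)).items(): d=np.array(p)-h;print(n,np.degrees(np.arctan2(d[1],d[0])),np.hypot(*d))
for p in((.5449,-.2905),(.5405,-.2978)): print("pad y",-np.sin(v[2])*(p[0]-v[0])+np.cos(v[2])*(p[1]-v[1]))
print(ctrl.get_state()["clock"])
E
```

```text
[ 0.53102702 -0.22768039  0.1603029 ] 9.184679426008572 [-1.6 -1.   1.3 -6.2  3.   2.3  2.   1.6 -0.2  5.3 -2.3  2.6 -0.3 -4.3
  3.7 -1.8]
hub [ 0.5186 -0.1507]
press [ 0.5085 -0.3579]
dock [ 0.529  -0.2148]
slot -158.37898718171934 0.06817346838507221
peg 19.330866826559234 0.04283822107988712
pad y -0.06422856635963058
pad y -0.07073265712212248
1.1
```

Request:
{"name": "arm_command", "arguments": {"plan": [{"dx": 0.03,"dy": 0.017,"dz": 0,"az": -0.02,"claw": 255},{"dx": 0.06,"dy": 0.034,"dz": 0,"az": -0.04,"claw": 255},{"dx": 0.09,"dy": 0.05,"dz": 0,"az": -0.06,"claw": 255},{"dx": 0.125,"dy": 0.069,"dz": 0,"az": -0.08,"claw": 255},{"dx": 0.16,"dy": 0.089,"dz": 0,"az": -0.1,"claw": 255},{"dx": 0.195,"dy": 0.108,"dz": 0,"az": -0.115,"claw": 255},{"dx": 0.23,"dy": 0.128,"dz": 0,"az": -0.115,"claw": 255},{"dx": 0.265,"dy": 0.147,"dz": 0,"az": -0.115,"claw": 255},{"dx": 0.3,"dy": 0.167,"dz": -0.02,"az": -0.115,"claw": 255},{"dx": 0.33,"dy": 0.184,"dz": -0.05,"az": -0.115,"claw": 255},{"dx": 0.3525,"dy": 0.196,"dz": -0.08,"az": -0.115,"claw": 255},{"dx": 0.3525,"dy": 0.196,"dz": -0.11,"az": -0.115,"claw": 255}]}}

```text
invalid input
```

Request:
{"name": "arm_command", "arguments": {"plan": [{"dx": 0.03,"dy": 0.017,"dz": 0,"ax": 0,"ay": 0,"az": -0.02,"claw": 255},{"dx": 0.06,"dy": 0.034,"dz": 0,"ax": 0,"ay": 0,"az": -0.04,"claw": 255},{"dx": 0.09,"dy": 0.05,"dz": 0,"ax": 0,"ay": 0,"az": -0.06,"claw": 255},{"dx": 0.125,"dy": 0.069,"dz": 0,"ax": 0,"ay": 0,"az": -0.08,"claw": 255},{"dx": 0.16,"dy": 0.089,"dz": 0,"ax": 0,"ay": 0,"az": -0.1,"claw": 255},{"dx": 0.195,"dy": 0.108,"dz": 0,"ax": 0,"ay": 0,"az": -0.115,"claw": 255},{"dx": 0.23,"dy": 0.128,"dz": 0,"ax": 0,"ay": 0,"az": -0.115,"claw": 255},{"dx": 0.265,"dy": 0.147,"dz": 0,"ax": 0,"ay": 0,"az": -0.115,"claw": 255},{"dx": 0.3,"dy": 0.167,"dz": -0.02,"ax": 0,"ay": 0,"az": -0.115,"claw": 255},{"dx": 0.33,"dy": 0.184,"dz": -0.05,"ax": 0,"ay": 0,"az": -0.115,"claw": 255},{"dx": 0.3525,"dy": 0.196,"dz": -0.08,"ax": 0,"ay": 0,"az": -0.115,"claw": 255},{"dx": 0.3525,"dy": 0.196,"dz": -0.11,"ax": 0,"ay": 0,"az": -0.115,"claw": 255}]}}

```text
clock: 2.1
tool_pos: [0.5131, -0.3552, 0.1009]
orientation: [0.001, 0.997, 0.082, 0.002]
contact_force: [-0.2, -0.4, 0.6]
finger_gap: 0.001
grip_force: 0.0
```

```bash
python3 - <<'E'
from h import *
look(("scene","top"),["rocker_high_end","plate_hub","slot_mouth","drive_peg","bar_pad"])
s=ctrl.snapshot("scene"); st=ctrl.get_state(); print(st["tool_pos"], proj(s,st["tool_pos"]))
im=s["color"][180:400,170:440,::-1]; cv2.imwrite("pics/s1.png",cv2.resize(im,None,fx=2.7,fy=2.7,interpolation=cv2.INTER_CUBIC))
E
```

```text
scene rocker_high_end [334.7 330.1] 0.65 [ 0.5114 -0.3503]
scene plate_hub [242.2 259. ] 0.86 [ 0.5164 -0.1519]
scene plate_hub [218.6 307.4] 0.35 [ 0.6064 -0.1462]
scene slot_mouth [265.1 228.2] 0.86 [ 0.4559 -0.1694]
scene drive_peg [218.5 276.5] 0.86 [ 0.5539 -0.1415]
scene bar_pad [295.2 326.2] 0.59 [ 0.5419 -0.2954]
top plate_hub [271.8 275. ] 0.72 [ 0.5194 -0.1469]
top slot_mouth [305.3 288.6] 0.97 [ 0.4604 -0.1729]
top drive_peg [252.  266.3] 0.66 [ 0.5527 -0.1329]
top bar_pad [258.5 356.3] 0.47 [ 0.5454 -0.2921]
[ 0.50856329 -0.35810099  0.10177991] (np.float64(325.72530368560604), np.float64(332.4179936015116))
```

View pics/s1.png

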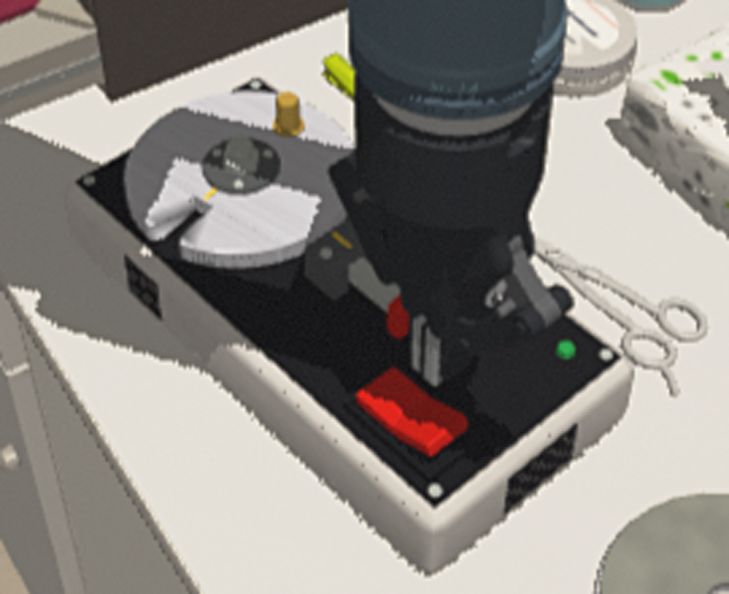

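The tip is above the rocker's right half (rocker at about (327,333) in the full image), and the detections agree with the fit to a few mm. Next I press down and lift.

Request:
{"name": "arm_command", "arguments": {"plan": [{"dx": 0,"dy": 0,"dz": -0.015,"ax": 0,"ay": 0,"az": 0,"claw": 255},{"dx": 0,"dy": 0,"dz": -0.024,"ax": 0,"ay": 0,"az": 0,"claw": 255},{"dx": 0,"dy": 0,"dz": -0.027,"ax": 0,"ay": 0,"az": 0,"claw": 255},{"dx": 0,"dy": 0,"dz": -0.029,"ax": 0,"ay": 0,"az": 0,"claw": 255},{"dx": 0,"dy": 0,"dz": -0.031,"ax": 0,"ay": 0,"az": 0,"claw": 255},{"dx": 0,"dy": 0,"dz": -0.032,"ax": 0,"ay": 0,"az": 0,"claw": 255},{"dx": 0,"dy": 0,"dz": -0.032,"ax": 0,"ay": 0,"az": 0,"claw": 255},{"dx": 0,"dy": 0,"dz": -0.032,"ax": 0,"ay": 0,"az": 0,"claw": 255}]}}

```text
clock: 3.42
tool_pos: [0.5087, -0.3576, 0.0691]
orientation: [0.0, 0.997, 0.08, 0.0]
contact_force: [0.8, -0.9, 0.1]
finger_gap: 0.001
grip_force: 0.0
```

Request:
{"name": "arm_command", "arguments": {"plan": [{"dx": 0,"dy": 0,"dz": -0.001,"ax": 0,"ay": 0,"az": 0,"claw": 255},{"dx": 0,"dy": 0,"dz": -0.002,"ax": 0,"ay": 0,"az": 0,"claw": 255},{"dx": 0,"dy": 0,"dz": -0.002,"ax": 0,"ay": 0,"az": 0,"claw": 255}]}}

```text
clock: 3.67
tool_pos: [0.5085, -0.3574, 0.0667]
orientation: [-0.0, 0.997, 0.08, -0.0]
contact_force: [-0.1, -0.0, 0.0]
finger_gap: 0.001
grip_force: 0.0
```

```bash
python3 - <<'E'
from h import *
s=ctrl.snapshot("scene"); st=ctrl.get_state(); print(st["tool_pos"], proj(s,st["tool_pos"]),st["contact_force"],st["clock"])
im=s["color"][270:390,250:410,::-1]; cv2.imwrite("pics/s2.png",cv2.resize(im,None,fx=5,fy=5,interpolation=cv2.INTER_CUBIC))
E
```

```text
[ 0.50850261 -0.35737926  0.06673669] (np.float64(341.8315877545546), np.float64(331.170919643218)) [ 0.62963497  0.03265368 -0.37124878] 3.7167
```

View pics/s2.png

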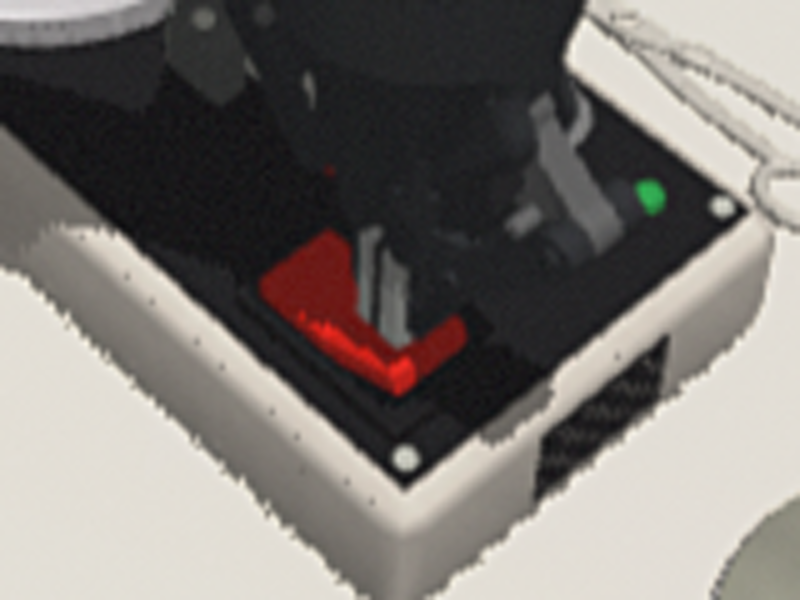

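Request:
{"name": "arm_command", "arguments": {"plan": [{"dx": 0,"dy": 0,"dz": -0.001,"ax": 0,"ay": 0,"az": 0,"claw": 255},{"dx": 0,"dy": 0,"dz": -0.002,"ax": 0,"ay": 0,"az": 0,"claw": 255},{"dx": 0,"dy": 0,"dz": -0.002,"ax": 0,"ay": 0,"az": 0,"claw": 255}]}}

```text
clock: 3.97
tool_pos: [0.5084, -0.3573, 0.0645]
orientation: [-0.0, 0.997, 0.08, -0.0]
contact_force: [0.1, -0.7, -0.0]
finger_gap: -0.002
grip_force: 0.0
```

Request:
{"name": "arm_command", "arguments": {"plan": [{"dx": 0,"dy": 0,"dz": 0.04,"ax": 0,"ay": 0,"az": 0,"claw": 255},{"dx": 0,"dy": 0,"dz": 0.06,"ax": 0,"ay": 0,"az": 0,"claw": 255},{"dx": 0,"dy": 0,"dz": 0.06,"ax": 0,"ay": 0,"az": 0,"claw": 255}]}}

```text
clock: 4.22
tool_pos: [0.5112, -0.36, 0.1304]
orientation: [0.003, 0.997, 0.08, 0.003]
contact_force: [0.7, -0.6, 1.7]
finger_gap: -0.003
grip_force: 0.0
```

```bash
python3 - <<'E'
from h import *
look(("scene",),["rocker_high_end"])
s=ctrl.snapshot("scene")
im=s["color"][270:390,250:410,::-1]; cv2.imwrite("pics/s3.png",cv2.resize(im,None,fx=5,fy=5,interpolation=cv2.INTER_CUBIC))
E
```

```text
scene rocker_high_end [334.1 332.4] 0.64 [ 0.5145 -0.3512]
```

View pics/s3.png

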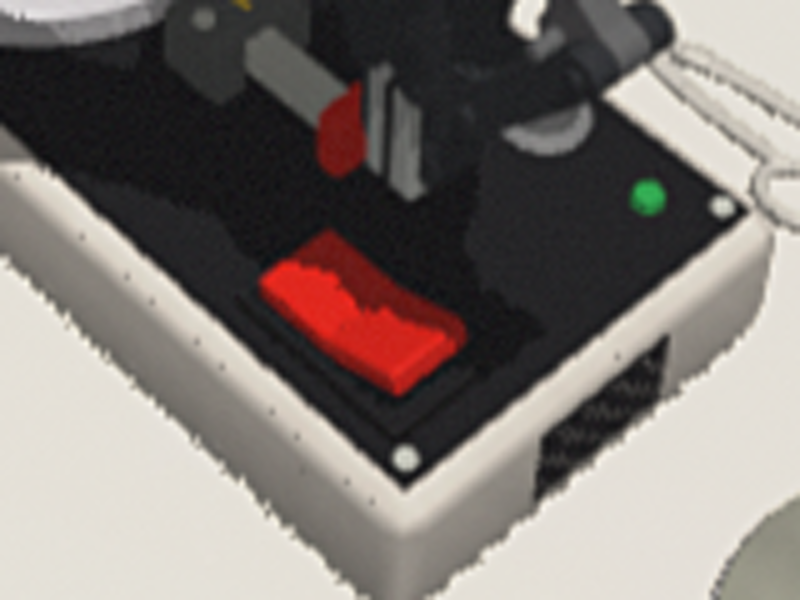

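```bash
python3 - <<'E'
from h import *
a=cv2.imread("pics/scene0.png")[305:360,290:355]
s=ctrl.snapshot("scene");b=s["color"][305:360,290:355,::-1]
t=ctrl.snapshot("top");ta=cv2.imread("pics/top0.png")[262:300,355:410];
cv2.imwrite("pics/cmp.png",cv2.resize(np.hstack([a,b]),None,fx=6,fy=6,interpolation=cv2.INTER_NEAREST))
for x,y in((0.5085,-.3573),):
  for z in(.0645,.069,.078): print(z,proj(s,[x,y,z]))
v=(.531,-.2277,.1603)
T=lambda p:[v[0]+np.cos(v[2])*p[0]-np.sin(v[2])*p[1],v[1]+np.sin(v[2])*p[0]+np.cos(v[2])*p[1],p[2]]
for n,sg in(("on",1),("off",-1)):
  for x in(-.056,-.030):
    for y in(.027,0,-.027):
      h=.069+(.0095 if (y<0 and sg>0) or (y>0 and sg<0) else 0)
      print(n,x,y,np.round(proj(s,T((x,-.106+y,h))),1))
E
```

```text
0.0645 (np.float64(342.80428813840246), np.float64(331.08066867171))
0.069 (np.float64(340.7592914110036), np.float64(331.1901222213386))
0.078 (np.float64(336.61598791500717), np.float64(331.4118826128099))
on -0.056 0.027 [325.1 300.5]
on -0.056 0 [337.6 314.2]
on -0.056 -0.027 [346.2 328.6]
on -0.03 0.027 [314.8 315. ]
on -0.03 0 [326.9 328.8]
on -0.03 -0.027 [335.  343.3]
off -0.056 0.027 [320.7 300.4]
off -0.056 0 [337.6 314.2]
off -0.056 -0.027 [350.5 328.4]
off -0.03 0.027 [310.4 315.1]
off -0.03 0 [326.9 328.8]
off -0.03 -0.027 [339.4 343. ]
```

View pics/cmp.png

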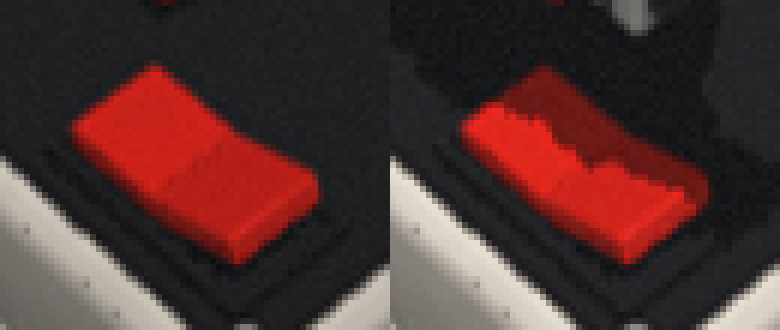

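The rocker hasn't moved: its outline matches the "on" shape. The visible fingertips end about 10 mm or more above the reported TCP. I'll go lower, guided by force.

Request:
{"name": "arm_command", "arguments": {"plan": [{"dx": 0,"dy": 0,"dz": -0.03,"ax": 0,"ay": 0,"az": 0,"claw": 255},{"dx": 0,"dy": 0,"dz": -0.055,"ax": 0,"ay": 0,"az": 0,"claw": 255},{"dx": 0,"dy": 0,"dz": -0.06,"ax": 0,"ay": 0,"az": 0,"claw": 255},{"dx": 0,"dy": 0,"dz": -0.062,"ax": 0,"ay": 0,"az": 0,"claw": 255},{"dx": 0,"dy": 0,"dz": -0.064,"ax": 0,"ay": 0,"az": 0,"claw": 255},{"dx": 0,"dy": 0,"dz": -0.064,"ax": 0,"ay": 0,"az": 0,"claw": 255}]}}

```text
clock: 4.97
tool_pos: [0.509, -0.3579, 0.0615]
orientation: [0.0, 0.997, 0.08, 0.0]
contact_force: [0.1, 0.3, 0.2]
finger_gap: 0.0
grip_force: 0.0
```

Request:
{"name": "arm_command", "arguments": {"plan": [{"dx": 0,"dy": 0,"dz": -0.001,"ax": 0,"ay": 0,"az": 0,"claw": 255},{"dx": 0,"dy": 0,"dz": -0.002,"ax": 0,"ay": 0,"az": 0,"claw": 255},{"dx": 0,"dy": 0,"dz": -0.003,"ax": 0,"ay": 0,"az": 0,"claw": 255},{"dx": 0,"dy": 0,"dz": -0.003,"ax": 0,"ay": 0,"az": 0,"claw": 255}]}}

```text
clock: 5.3
tool_pos: [0.5087, -0.3576, 0.0582]
orientation: [0.0, 0.997, 0.08, 0.0]
contact_force: [-0.8, -0.2, -0.2]
finger_gap: -0.001
grip_force: 0.0
```

```bash
python3 - <<'E'
from h import *
s=ctrl.snapshot("scene");b=s["color"][290:365,285:385,::-1]
t=ctrl.snapshot("top");a=t["color"][245:320,340:440,::-1]
st=ctrl.get_state();print(st["tool_pos"],st["contact_force"],st["tau"],proj(s,st["tool_pos"]),proj(t,st["tool_pos"]))
cv2.imwrite("pics/cmp2.png",cv2.resize(np.hstack([b,a]),None,fx=4,fy=4*1.6,interpolation=cv2.INTER_NEAREST))
E
```

```text
[ 0.50863311 -0.35751068  0.05804572] [0.08423237 0.95738888 0.1941449 ] [-2.29073856e-03 -5.30663431e+01 -3.04721975e+01 -2.24204859e-04
 -4.10599663e-03  3.39578060e-05] (np.float64(345.77413470077084), np.float64(331.09994262656517)) (np.float64(280.2402480404629), np.float64(391.61786536396204))
```

View pics/cmp2.png

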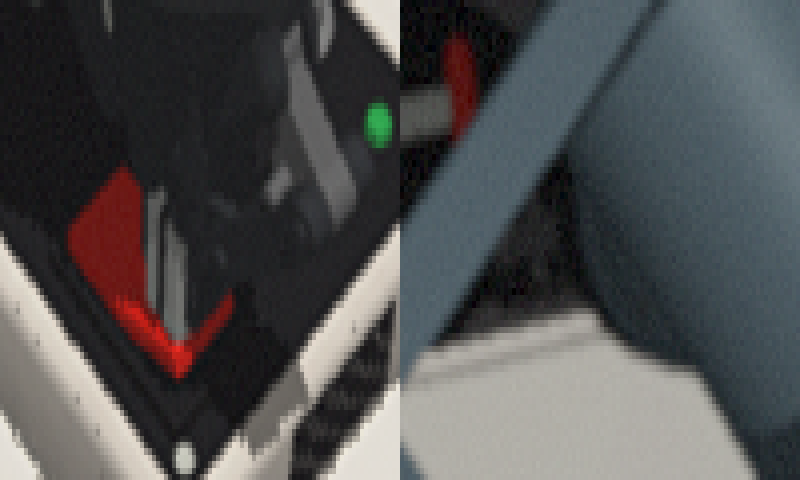

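The visible fingertip edge is at row 344, which puts the true tip well above the reported TCP (about z 0.075). I'll keep going down in small force-watched steps.

Request:
{"name": "arm_command", "arguments": {"plan": [{"dx": 0,"dy": 0,"dz": -0.001,"ax": 0,"ay": 0,"az": 0,"claw": 255},{"dx": 0,"dy": 0,"dz": -0.002,"ax": 0,"ay": 0,"az": 0,"claw": 255},{"dx": 0,"dy": 0,"dz": -0.003,"ax": 0,"ay": 0,"az": 0,"claw": 255},{"dx": 0,"dy": 0,"dz": -0.003,"ax": 0,"ay": 0,"az": 0,"claw": 255}]}}

```text
clock: 5.73
tool_pos: [0.5087, -0.3578, 0.055]
orientation: [0.0, 0.997, 0.08, 0.0]
contact_force: [0.5, -0.8, 1.7]
finger_gap: -0.0
grip_force: 0.7
```

Request:
{"name": "arm_command", "arguments": {"plan": [{"dx": 0,"dy": 0,"dz": -0.001,"ax": 0,"ay": 0,"az": 0,"claw": 255},{"dx": 0,"dy": 0,"dz": -0.002,"ax": 0,"ay": 0,"az": 0,"claw": 255},{"dx": 0,"dy": 0,"dz": -0.003,"ax": 0,"ay": 0,"az": 0,"claw": 255},{"dx": 0,"dy": 0,"dz": -0.004,"ax": 0,"ay": 0,"az": 0,"claw": 255}]}}

```text
clock: 6.07
tool_pos: [0.5086, -0.3575, 0.0507]
orientation: [0.0, 0.997, 0.08, 0.0]
contact_force: [0.2, -0.7, 2.1]
finger_gap: -0.003
grip_force: 0.9
```

Request:
{"name": "arm_command", "arguments": {"plan": [{"dx": 0,"dy": 0,"dz": -0.001,"ax": 0,"ay": 0,"az": 0,"claw": 255},{"dx": 0,"dy": 0,"dz": -0.002,"ax": 0,"ay": 0,"az": 0,"claw": 255},{"dx": 0,"dy": 0,"dz": -0.003,"ax": 0,"ay": 0,"az": 0,"claw": 255},{"dx": 0,"dy": 0,"dz": -0.003,"ax": 0,"ay": 0,"az": 0,"claw": 255}]}}

```text
clock: 6.4
tool_pos: [0.5086, -0.3576, 0.0485]
orientation: [0.0, 0.997, 0.08, -0.0]
contact_force: [-1.6, -0.0, 6.7]
finger_gap: -0.004
grip_force: 3.5
```

Request:
{"name": "arm_command", "arguments": {"plan": [{"dx": 0,"dy": 0,"dz": -0.001,"ax": 0,"ay": 0,"az": 0,"claw": 255},{"dx": 0,"dy": 0,"dz": -0.001,"ax": 0,"ay": 0,"az": 0,"claw": 255},{"dx": 0,"dy": 0,"dz": -0.001,"ax": 0,"ay": 0,"az": 0,"claw": 255},{"dx": 0,"dy": 0,"dz": 0.03,"ax": 0,"ay": 0,"az": 0,"claw": 255},{"dx": 0,"dy": 0.01,"dz": 0.065,"ax": 0,"ay": 0,"az": 0,"claw": 255},{"dx": 0.01,"dy": 0.04,"dz": 0.09,"ax": 0,"ay": 0,"az": 0,"claw": 255},{"dx": 0.02,"dy": 0.08,"dz": 0.09,"ax": 0,"ay": 0,"az": 0.05,"claw": 255},{"dx": 0.035,"dy": 0.115,"dz": 0.09,"ax": 0,"ay": 0,"az": 0.1,"claw": 255},{"dx": 0.05,"dy": 0.15,"dz": 0.09,"ax": 0,"ay": 0,"az": 0.15,"claw": 255},{"dx": 0.06,"dy": 0.18,"dz": 0.08,"ax": 0,"ay": 0,"az": 0.19,"claw": 255},{"dx": 0.06,"dy": 0.193,"dz": 0.06,"ax": 0,"ay": 0,"az": 0.19,"claw": 255},{"dx": 0.06,"dy": 0.193,"dz": 0.06,"ax": 0,"ay": 0,"az": 0.19,"claw": 255}]}}

```text
clock: 7.4
tool_pos: [0.566, -0.1593, 0.1036]
orientation: [-0.003, 0.984, 0.176, -0.003]
contact_force: [-1.0, 0.5, -0.4]
finger_gap: 0.003
grip_force: 0.0
```

```bash
python3 - <<'E'
from h import *
s=ctrl.snapshot("scene");st=ctrl.get_state();print(st["tool_pos"],st["joint_pos"],st["clock"],proj(s,st["tool_pos"]))
for n in("drive_peg","slot_mouth","plate_hub"):
  for r in ctrl.landmark_of(n,"scene")[:1]: print(n,r["centre"],r["p"],atz(s,r["centre"],Z[n]))
p=st["tool_pos"].copy();p[2]+=.0205;print("tip",proj(s,p))
im=s["color"][195:360,195:365,::-1]; cv2.imwrite("pics/s4.png",cv2.resize(im,None,fx=3.6,fy=3.6,interpolation=cv2.INTER_NEAREST))
E
```

```text
[ 0.56643414 -0.16149512  0.10502358] [-4.79169579e-01  3.29118188e-01  1.65205748e+00  1.37600833e-04
  1.16690697e+00  7.38926472e-01] 7.45 (np.float64(218.1126571898307), np.float64(290.34190192495737))
drive_peg [218.7, 279.5] 0.77 [ 0.55747566 -0.1442917   0.095     ]
slot_mouth [266.5, 229.9] 0.79 [ 0.4566708 -0.1731747  0.073    ]
plate_hub [240.0, 256.7] 0.95 [ 0.51579738 -0.14584792  0.073     ]
tip (np.float64(207.71440110809982), np.float64(290.0760278988247))
```

View pics/s4.png

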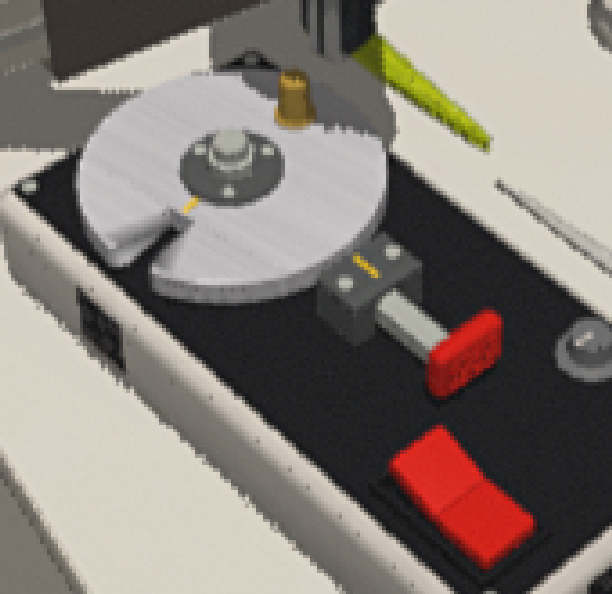

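The rocker is now off: its left half is raised at about (317,325) in the full image. The tip is seen at (288,210), which confirms it sits about 20 mm above the reported TCP. Next I lower beside the peg and approach it.

Request:
{"name": "arm_command", "arguments": {"plan": [{"dx": 0,"dy": 0,"dz": -0.02,"ax": 0,"ay": 0,"az": 0,"claw": 255},{"dx": 0,"dy": 0,"dz": -0.035,"ax": 0,"ay": 0,"az": 0,"claw": 255},{"dx": 0,"dy": 0,"dz": -0.044,"ax": 0,"ay": 0,"az": 0,"claw": 255},{"dx": 0,"dy": 0,"dz": -0.046,"ax": 0,"ay": 0,"az": 0,"claw": 255},{"dx": 0,"dy": 0,"dz": -0.046,"ax": 0,"ay": 0,"az": 0,"claw": 255},{"dx": -0.001,"dy": 0.003,"dz": -0.046,"ax": 0,"ay": 0,"az": 0,"claw": 255},{"dx": -0.002,"dy": 0.006,"dz": -0.046,"ax": 0,"ay": 0,"az": 0,"claw": 255},{"dx": -0.003,"dy": 0.0085,"dz": -0.046,"ax": 0,"ay": 0,"az": 0,"claw": 255},{"dx": -0.003,"dy": 0.0085,"dz": -0.046,"ax": 0,"ay": 0,"az": 0,"claw": 255}]}}

```text
clock: 8.35
tool_pos: [0.5657, -0.1554, 0.0625]
orientation: [0.0, 0.985, 0.174, 0.0]
contact_force: [-0.1, 0.0, 0.4]
finger_gap: -0.002
grip_force: 0.0
```

```bash
cat > pl.py <<'E'
from h import *
import sys
# rows to rotate finger about the hub; args: total deg, rows, extra radial?
st=ctrl.get_state();p=st["tool_pos"][:2];h=np.array([.5175,-.1485]);d=p-h
print("pos",st["tool_pos"],"r",np.hypot(*d),"F",st["contact_force"],"clk",st["clock"],"yaw",2*np.degrees(np.arctan2(st["orientation"][2],st["orientation"][1])))
for a in np.linspace(0,float(sys.argv[1]),int(sys.argv[2])+1)[1:]:
    r=np.radians(a);R=np.array([[np.cos(r),-np.sin(r)],[np.sin(r),np.cos(r)]]);q=R@d-d;print(np.round(q,4),round(r,3))
E
python3 pl.py 40 8; python3 - <<'E'
from h import *
look(("scene",),["slot_mouth","drive_peg","plate_hub"])
E
```

```text
pos [ 0.56568435 -0.1553923   0.06246575] r 0.04867478704030073 F [-0.09609274  0.03338656  0.37722888] clk 8.35 yaw 20.07173497343378
[0.0004 0.0042] 0.087
[0.0005 0.0085] 0.175
[0.0001 0.0127] 0.262
[-0.0005  0.0169] 0.349
[-0.0016  0.021 ] 0.436
[-0.003  0.025] 0.524
[-0.0048  0.0289] 0.611
[-0.0068  0.0326] 0.698
scene slot_mouth [266.1 230.9] 0.55 [ 0.4582 -0.1732]
scene slot_mouth [239.9 260.2] 0.53 [ 0.5204 -0.1485]
scene drive_peg [215.3 277.9] 0.58 [ 0.5593 -0.1364]
scene plate_hub [240.4 261.8] 0.78 [ 0.5219 -0.1507]
```

Request:
{"name": "arm_command", "arguments": {"plan": [{"dx": 0.0004,"dy": 0.0042,"dz": 0,"ax": 0,"ay": 0,"az": 0.087,"claw": 255},{"dx": 0.0005,"dy": 0.0085,"dz": 0,"ax": 0,"ay": 0,"az": 0.175,"claw": 255},{"dx": 0.0001,"dy": 0.0127,"dz": 0,"ax": 0,"ay": 0,"az": 0.262,"claw": 255},{"dx": -0.0005,"dy": 0.0169,"dz": 0,"ax": 0,"ay": 0,"az": 0.349,"claw": 255},{"dx": -0.0016,"dy": 0.021,"dz": 0,"ax": 0,"ay": 0,"az": 0.436,"claw": 255},{"dx": -0.003,"dy": 0.025,"dz": 0,"ax": 0,"ay": 0,"az": 0.524,"claw": 255},{"dx": -0.0048,"dy": 0.0289,"dz": 0,"ax": 0,"ay": 0,"az": 0.611,"claw": 255},{"dx": -0.0068,"dy": 0.0326,"dz": 0,"ax": 0,"ay": 0,"az": 0.698,"claw": 255},{"dx": -0.0068,"dy": 0.0326,"dz": 0,"ax": 0,"ay": 0,"az": 0.698,"claw": 255}]}}

```text
clock: 9.3
tool_pos: [0.5589, -0.1233, 0.0621]
orientation: [0.0, 0.865, 0.502, 0.0]
contact_force: [0.3, -0.2, 0.9]
finger_gap: -0.003
grip_force: 0.4
```

```bash
python3 pl.py 35 7; python3 - <<'E'
from h import *
look(("scene","top"),["slot_mouth","drive_peg","plate_hub"])
E
```

```text
pos [ 0.55894144 -0.12328633  0.06213033] r 0.04850898378529428 F [ 0.25212966 -0.21150244  0.92584582] clk 9.3 yaw 60.22596050530622
[-0.0024  0.0035] 0.087
[-0.005   0.0068] 0.175
[-0.0079  0.0099] 0.262
[-0.0111  0.0127] 0.349
[-0.0145  0.0152] 0.436
[-0.0182  0.0173] 0.524
[-0.022   0.0192] 0.611
scene slot_mouth [270.5 253.7] 0.65 [ 0.4818 -0.1984]
scene drive_peg [213.5 261.4] 0.58 [ 0.5401 -0.1194]
scene plate_hub [240.4 258.7] 0.73 [ 0.5179 -0.1482]
top slot_mouth [293.9 309.3] 0.67 [ 0.4812 -0.2092]
top drive_peg [260.9 254. ] 0.9 [ 0.5366 -0.1118]
top plate_hub [274.1 274.8] 0.7 [ 0.5153 -0.1466]
```

Request:
{"name": "arm_command", "arguments": {"plan": [{"dx": -0.0024,"dy": 0.0035,"dz": 0,"ax": 0,"ay": 0,"az": 0.087,"claw": 255},{"dx": -0.005,"dy": 0.0068,"dz": 0,"ax": 0,"ay": 0,"az": 0.175,"claw": 255},{"dx": -0.0079,"dy": 0.0099,"dz": 0,"ax": 0,"ay": 0,"az": 0.262,"claw": 255},{"dx": -0.0111,"dy": 0.0127,"dz": 0,"ax": 0,"ay": 0,"az": 0.349,"claw": 255},{"dx": -0.0145,"dy": 0.0152,"dz": 0,"ax": 0,"ay": 0,"az": 0.436,"claw": 255},{"dx": -0.0182,"dy": 0.0173,"dz": 0,"ax": 0,"ay": 0,"az": 0.524,"claw": 255},{"dx": -0.022,"dy": 0.0192,"dz": 0,"ax": 0,"ay": 0,"az": 0.611,"claw": 255},{"dx": -0.022,"dy": 0.0192,"dz": 0,"ax": 0,"ay": 0,"az": 0.611,"claw": 255}]}}

```text
clock: 10.37
tool_pos: [0.5365, -0.104, 0.0618]
orientation: [0.0, 0.674, 0.738, -0.0]
contact_force: [-0.2, -0.2, 0.5]
finger_gap: 0.0
grip_force: 0.4
```

```bash
python3 pl.py 12 6; python3 - <<'E'
from h import *
look(("scene","top"),["slot_mouth","drive_peg","plate_hub","dock"])
t=ctrl.snapshot("top");s=ctrl.snapshot("scene")
for n,p in dict(slot=[.529,-.2148,.073],hub=[.5186,-.1507,.073]).items(): print(n,proj(t,p),proj(s,p))
cv2.imwrite("pics/s5.png",np.hstack([cv2.resize(x["color"][a:a+100,b:b+100,::-1],None,fx=4,fy=4,interpolation=cv2.INTER_NEAREST) for x,a,b in((s,205,215),(t,230,240))]))
E
```

```text
pos [ 0.53648199 -0.10401054  0.06183235] r 0.04836969898858324 F [-0.18933249 -0.15369013  0.45819503] clk 10.3667 yaw 95.19181709264426
[-0.0016  0.0006] 0.035
[-0.0031  0.0012] 0.07
[-0.0048  0.0017] 0.105
[-0.0064  0.0022] 0.14
[-0.008   0.0026] 0.175
[-0.0097  0.003 ] 0.209
scene slot_mouth [267.  281.5] 0.88 [ 0.519  -0.2139]
scene slot_mouth [264.  285.5] 0.39 [ 0.5269 -0.2119]
scene drive_peg [218.6 247.3] 0.73 [ 0.5165 -0.1181]
scene drive_peg [281.6 376.8] 0.28 [ 0.6047 -0.3247]
scene plate_hub [240.2 257.5] 0.8 [ 0.5166 -0.1469]
scene dock [265.8 286.4] 0.65 [ 0.5262 -0.2156]
top slot_mouth [276.2 312.7] 0.64 [ 0.5127 -0.2147]
top drive_peg [272.3 253.5] 0.91 [ 0.5166 -0.1116]
top plate_hub [274.1 273.2] 0.63 [ 0.5152 -0.1438]
top dock [267.8 311.5] 0.89 [ 0.5277 -0.2122]
slot (np.float64(267.10540980866546), np.float64(312.94636480803365)) (np.float64(264.6822890371336), np.float64(287.7812234049154))
hub (np.float64(272.2880605037296), np.float64(277.1171654564698)) (np.float64(241.20500158526178), np.float64(259.8933555489288))
```

View pics/s5.png

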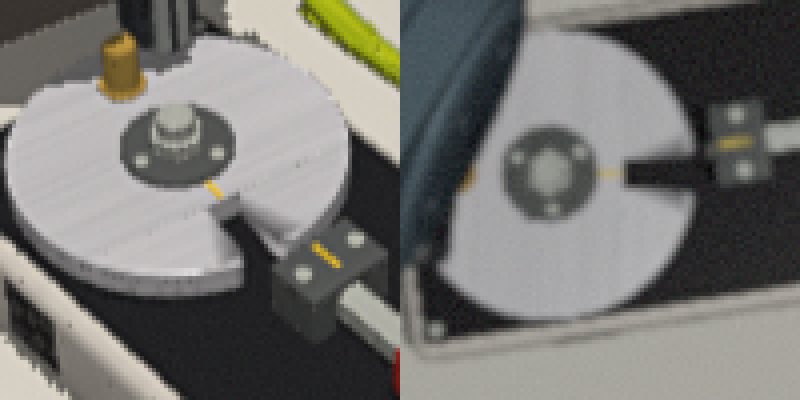

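Top view: the slot line points horizontally from hub (277,273) to its mouth at (313,273), while the bar's line slopes up about 9°. So about 9.5° more is needed.

Request:
{"name": "arm_command", "arguments": {"plan": [{"dx": -0.0016,"dy": 0.0006,"dz": 0,"ax": 0,"ay": 0,"az": 0.035,"claw": 255},{"dx": -0.0031,"dy": 0.0012,"dz": 0,"ax": 0,"ay": 0,"az": 0.07,"claw": 255},{"dx": -0.0048,"dy": 0.0017,"dz": 0,"ax": 0,"ay": 0,"az": 0.105,"claw": 255},{"dx": -0.0064,"dy": 0.0022,"dz": 0,"ax": 0,"ay": 0,"az": 0.14,"claw": 255},{"dx": -0.0077,"dy": 0.0025,"dz": 0,"ax": 0,"ay": 0,"az": 0.166,"claw": 255},{"dx": -0.0077,"dy": 0.0025,"dz": 0,"ax": 0,"ay": 0,"az": 0.166,"claw": 255},{"dx": -0.0077,"dy": 0.0025,"dz": 0,"ax": 0,"ay": 0,"az": 0.166,"claw": 255}]}}

```text
clock: 11.55
tool_pos: [0.5292, -0.1016, 0.0619]
orientation: [0.0, 0.612, 0.791, 0.0]
contact_force: [0.8, -0.3, -1.1]
finger_gap: 0.001
grip_force: 0.4
```

```bash
python3 - <<'E'
from h import *
look(("scene","top"),["slot_mouth","drive_peg","plate_hub","dock"])
t=ctrl.snapshot("top");s=ctrl.snapshot("scene");print(ctrl.get_state()["tool_pos"])
cv2.imwrite("pics/s6.png",np.hstack([cv2.resize(x["color"][a:a+100,b:b+100,::-1],None,fx=4,fy=4,interpolation=cv2.INTER_NEAREST) for x,a,b in((s,205,215),(t,230,240))]))
E
```

```text
scene slot_mouth [265.6 285.2] 0.74 [ 0.5249 -0.2144]
scene drive_peg [216.4 240.8] 0.63 [ 0.5105 -0.1085]
scene drive_peg [220.7 309.8] 0.33 [ 0.5938 -0.1726]
scene plate_hub [240.3 256.5] 0.84 [ 0.5152 -0.1463]
scene dock [264.3 286.3] 0.59 [ 0.5276 -0.213 ]
top slot_mouth [264.7 313.8] 0.7 [ 0.5333 -0.2162]
top drive_peg [276.3 251.1] 0.88 [ 0.5096 -0.1076]
top plate_hub [271.7 276. ] 0.74 [ 0.5196 -0.1487]
top dock [268.1 313.3] 0.95 [ 0.5272 -0.2155]
[ 0.52915254 -0.10167288  0.06184996]
```

View pics/s6.png

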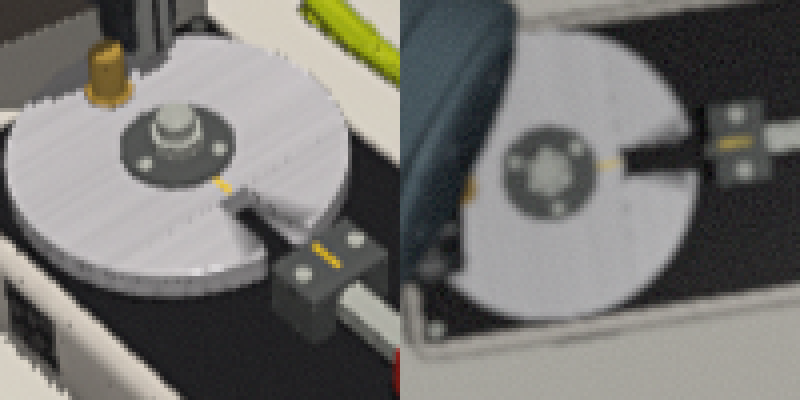

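Aligned to within about 1.5° (slot mouth at (315,267), bridge mark at (323,266) in the top image), well inside the tolerance. Now I back off and go behind the pad.

Request:
{"name": "arm_command", "arguments": {"plan": [{"dx": 0.006,"dy": 0.001,"dz": 0,"ax": 0,"ay": 0,"az": 0,"claw": 255},{"dx": 0.012,"dy": 0.002,"dz": 0.01,"ax": 0,"ay": 0,"az": 0,"claw": 255},{"dx": 0.012,"dy": 0.002,"dz": 0.045,"ax": 0,"ay": 0,"az": 0,"claw": 255},{"dx": 0.012,"dy": -0.01,"dz": 0.07,"ax": 0,"ay": 0,"az": 0,"claw": 255},{"dx": 0.013,"dy": -0.045,"dz": 0.07,"ax": 0,"ay": 0,"az": -0.05,"claw": 255},{"dx": 0.014,"dy": -0.08,"dz": 0.07,"ax": 0,"ay": 0,"az": -0.095,"claw": 255},{"dx": 0.015,"dy": -0.115,"dz": 0.07,"ax": 0,"ay": 0,"az": -0.095,"claw": 255},{"dx": 0.016,"dy": -0.15,"dz": 0.07,"ax": 0,"ay": 0,"az": -0.095,"claw": 255},{"dx": 0.0165,"dy": -0.185,"dz": 0.06,"ax": 0,"ay": 0,"az": -0.095,"claw": 255},{"dx": 0.0165,"dy": -0.216,"dz": 0.05,"ax": 0,"ay": 0,"az": -0.095,"claw": 255},{"dx": 0.0165,"dy": -0.216,"dz": 0.03,"ax": 0,"ay": 0,"az": -0.095,"claw": 255},{"dx": 0.0165,"dy": -0.216,"dz": 0.03,"ax": 0,"ay": 0,"az": -0.095,"claw": 255}]}}

```text
clock: 13.15
tool_pos: [0.5436, -0.3181, 0.0886]
orientation: [-0.003, 0.65, 0.76, -0.0]
contact_force: [-1.5, 1.1, -1.6]
finger_gap: 0.003
grip_force: 0.0
```

```bash
python3 - <<'E'
from h import *
look(("scene",),["bar_pad","slot_mouth","dock","plate_hub","drive_peg"])
s=ctrl.snapshot("scene");p=ctrl.get_state()["tool_pos"];print(p,proj(s,p+[0,0,.0205]))
cv2.imwrite("pics/s7.png",cv2.resize(s["color"][200:365,210:410,::-1],None,fx=3.6,fy=3.6,interpolation=cv2.INTER_NEAREST))
E
```

```text
scene bar_pad [295.6 328.2] 0.77 [ 0.5438 -0.2975]
scene bar_pad [240.2 258.9] 0.54 [ 0.5166 -0.1517]
scene slot_mouth [264.1 283.4] 0.59 [ 0.5242 -0.2104]
scene dock [266.6 286.6] 0.97 [ 0.5256 -0.2171]
scene plate_hub [241.5 258.6] 0.58 [ 0.5166 -0.1502]
scene drive_peg [217.5 241.2] 0.9 [ 0.5098 -0.111 ]
[ 0.54647759 -0.31712106  0.09323535] (np.float64(286.3229638456218), np.float64(339.0640917332206))
```

View pics/s7.png

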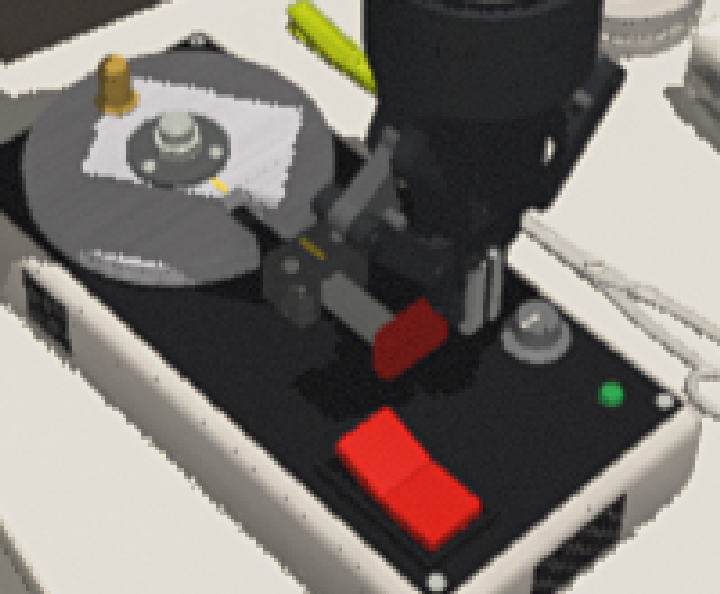

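The tip hovers behind the pad's outer face (pad at about (324,295), tip at (342,291)), with everything clear. I'll lower and push along the bar.

Request:
{"name": "arm_command", "arguments": {"plan": [{"dx": 0,"dy": 0,"dz": -0.02,"ax": 0,"ay": 0,"az": 0,"claw": 255},{"dx": 0,"dy": 0,"dz": -0.035,"ax": 0,"ay": 0,"az": 0,"claw": 255},{"dx": 0,"dy": 0,"dz": -0.041,"ax": 0,"ay": 0,"az": 0,"claw": 255},{"dx": 0,"dy": 0,"dz": -0.041,"ax": 0,"ay": 0,"az": 0,"claw": 255},{"dx": -0.0005,"dy": 0.003,"dz": -0.041,"ax": 0,"ay": 0,"az": 0,"claw": 255},{"dx": -0.001,"dy": 0.006,"dz": -0.041,"ax": 0,"ay": 0,"az": 0,"claw": 255},{"dx": -0.0015,"dy": 0.009,"dz": -0.041,"ax": 0,"ay": 0,"az": 0,"claw": 255},{"dx": -0.002,"dy": 0.012,"dz": -0.041,"ax": 0,"ay": 0,"az": 0,"claw": 255},{"dx": -0.0025,"dy": 0.015,"dz": -0.041,"ax": 0,"ay": 0,"az": 0,"claw": 255},{"dx": -0.003,"dy": 0.018,"dz": -0.041,"ax": 0,"ay": 0,"az": 0,"claw": 255},{"dx": -0.003,"dy": 0.018,"dz": -0.041,"ax": 0,"ay": 0,"az": 0,"claw": 255}]}}

```text
clock: 14.42
tool_pos: [0.5429, -0.2995, 0.0514]
orientation: [0.001, 0.649, 0.761, 0.0]
contact_force: [-0.1, 0.1, 0.7]
finger_gap: -0.002
grip_force: 0.3
```

Request:
{"name": "arm_command", "arguments": {"plan": [{"dx": -0.0005,"dy": 0.003,"dz": 0,"ax": 0,"ay": 0,"az": 0,"claw": 255},{"dx": -0.001,"dy": 0.006,"dz": 0,"ax": 0,"ay": 0,"az": 0,"claw": 255},{"dx": -0.0015,"dy": 0.009,"dz": 0,"ax": 0,"ay": 0,"az": 0,"claw": 255},{"dx": -0.002,"dy": 0.012,"dz": 0,"ax": 0,"ay": 0,"az": 0,"claw": 255}]}}

```text
clock: 14.75
tool_pos: [0.5406, -0.2875, 0.0509]
orientation: [0.0, 0.649, 0.761, -0.0]
contact_force: [0.8, -2.8, 1.5]
finger_gap: -0.001
grip_force: 1.1
```

```bash
python3 - <<'E'
from h import *
look(("scene",),["bar_pad","slot_mouth"])
E
```

```text
scene bar_pad [287.4 317.9] 0.45 [ 0.5401 -0.2775]
scene slot_mouth [264.1 287. ] 0.72 [ 0.5286 -0.2132]
```

Request:
{"name": "arm_command", "arguments": {"plan": [{"dx": -0.0005,"dy": 0.003,"dz": 0,"ax": 0,"ay": 0,"az": 0,"claw": 255},{"dx": -0.001,"dy": 0.006,"dz": 0,"ax": 0,"ay": 0,"az": 0,"claw": 255},{"dx": -0.0015,"dy": 0.009,"dz": 0,"ax": 0,"ay": 0,"az": 0,"claw": 255},{"dx": -0.0015,"dy": 0.01,"dz": 0,"ax": 0,"ay": 0,"az": 0,"claw": 255}]}}

```text
clock: 15.23
tool_pos: [0.5385, -0.277, 0.0505]
orientation: [-0.001, 0.649, 0.761, -0.0]
contact_force: [-0.7, -2.5, -0.2]
finger_gap: -0.001
grip_force: 1.0
```

Request:
{"name": "arm_command", "arguments": {"plan": [{"dx": -0.0002,"dy": 0.0015,"dz": 0,"ax": 0,"ay": 0,"az": 0,"claw": 255},{"dx": -0.0005,"dy": 0.003,"dz": 0,"ax": 0,"ay": 0,"az": 0,"claw": 255},{"dx": -0.0005,"dy": 0.003,"dz": 0,"ax": 0,"ay": 0,"az": 0,"claw": 255}]}}

```text
clock: 15.48
tool_pos: [0.5383, -0.2741, 0.0506]
orientation: [-0.0, 0.649, 0.761, 0.0]
contact_force: [-0.5, -0.7, -0.4]
finger_gap: -0.001
grip_force: 0.2
```

Request:
{"name": "arm_command", "arguments": {"plan": [{"dx": -0.0002,"dy": 0.001,"dz": 0,"ax": 0,"ay": 0,"az": 0,"claw": 255},{"dx": -0.0004,"dy": 0.002,"dz": 0,"ax": 0,"ay": 0,"az": 0,"claw": 255},{"dx": -0.0005,"dy": 0.003,"dz": 0,"ax": 0,"ay": 0,"az": 0,"claw": 255}]}}

```text
clock: 15.73
tool_pos: [0.5382, -0.2724, 0.0509]
orientation: [0.001, 0.649, 0.761, -0.0]
contact_force: [0.3, -7.5, -3.6]
finger_gap: 0.001
grip_force: 3.8
```

Request:
{"name": "arm_command", "arguments": {"plan": [{"dx": 0,"dy": 0.001,"dz": 0,"ax": 0,"ay": 0,"az": 0,"claw": 255},{"dx": 0,"dy": 0.001,"dz": 0,"ax": 0,"ay": 0,"az": 0,"claw": 255}]}}

```text
clock: 15.9
tool_pos: [0.5382, -0.2724, 0.0509]
orientation: [0.001, 0.649, 0.761, -0.001]
contact_force: [-0.9, -8.2, -4.8]
finger_gap: -0.001
grip_force: 4.0
```

```bash
python3 - <<'E'
from h import *
look(("scene",),["bar_pad","slot_mouth"])
E
```

```text
scene bar_pad [281.  309.9] 0.58 [ 0.5371 -0.2615]
scene slot_mouth [265.9 285.4] 0.61 [ 0.5248 -0.215 ]
```

Request:
{"name": "arm_command", "arguments": {"plan": [{"dx": 0.001,"dy": -0.006,"dz": 0,"ax": 0,"ay": 0,"az": 0,"claw": 255},{"dx": 0.002,"dy": -0.014,"dz": 0,"ax": 0,"ay": 0,"az": 0,"claw": 255},{"dx": 0.002,"dy": -0.014,"dz": 0.03,"ax": 0,"ay": 0,"az": 0,"claw": 255},{"dx": 0.002,"dy": -0.03,"dz": 0.07,"ax": 0,"ay": 0,"az": 0,"claw": 255},{"dx": 0.002,"dy": -0.065,"dz": 0.1,"ax": 0,"ay": 0,"az": 0,"claw": 255},{"dx": 0.002,"dy": -0.1,"dz": 0.12,"ax": 0,"ay": 0,"az": 0,"claw": 255},{"dx": 0.002,"dy": -0.1,"dz": 0.12,"ax": 0,"ay": 0,"az": 0,"claw": 255}]}}

```text
clock: 16.63
tool_pos: [0.542, -0.3783, 0.1775]
orientation: [0.006, 0.65, 0.76, -0.001]
contact_force: [0.0, -1.4, 1.0]
finger_gap: 0.001
grip_force: 0.0
```

```bash
python3 - <<'E'
from h import *
look(("scene","top"),["bar_pad","slot_mouth","dock"])
s=ctrl.snapshot("scene");t=ctrl.snapshot("top")
cv2.imwrite("pics/s8.png",np.hstack([cv2.resize(x["color"][a:a+130,b:b+130,::-1],None,fx=3,fy=3,interpolation=cv2.INTER_NEAREST) for x,a,b in((s,225,225),(t,220,265))]))
E
```

```text
scene bar_pad [281.2 308. ] 0.6 [ 0.5346 -0.2604]
scene slot_mouth [265.  286.6] 0.79 [ 0.5272 -0.2144]
scene slot_mouth [267.2 287.2] 0.7 [ 0.5257 -0.2186]
scene dock [265.8 286.8] 0.77 [ 0.5267 -0.2159]
top bar_pad [261.  338.4] 0.7 [ 0.5404 -0.2602]
top bar_pad [209.2 249.6] 0.44 [ 0.6321 -0.0976]
top slot_mouth [265.3 315.9] 0.9 [ 0.5323 -0.22  ]
top slot_mouth [276.2 249.1] 0.42 [ 0.5107 -0.1006]
top dock [268.3 310. ] 0.69 [ 0.5268 -0.2096]
```

View pics/s8.png

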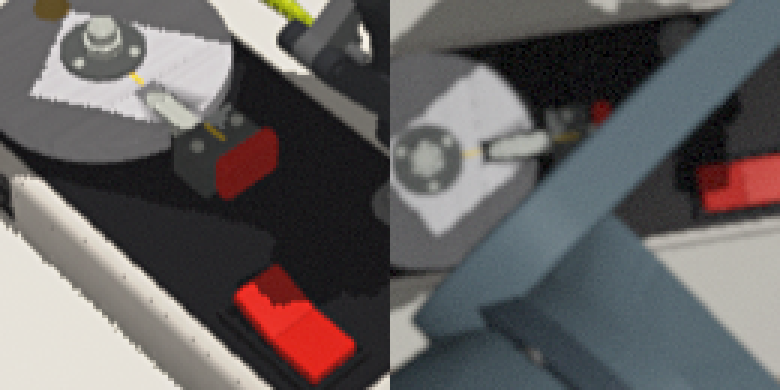

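The bar's nose sits deep in the slot, just short of its inner end. The pad is up against the bridge, it moved about 34 mm, and the hard stop was felt. The rocker is off and the robot is clear, so I'm handing in.

```bash
python3 -c "
from workcell import ctrl
print(ctrl.close_job())"
```

```text
the job is handed in; nothing more can be done
None
```

The job is handed in, but no verdict was returned. The last pictures show the rocker off, the slot lined up with the bar, the bar pushed through to its hard stop (about 34 mm), and the arm clear; the scissors and clip were never touched.

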